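Find the ordered clamp spring on the spring tester

TASK

Going from left to right as the robot sees them, press each of the three springs on the tester down until its black cap is level with the red mark, not well past it, and hold it there for about a second to read the force by feel (light about 4 N, medium about 9 N, firm about 17 N), then let it back up. Then slide the white tab of the spring that the card in the black frame asks for (purple: light, green: medium, yellow: firm) all the way across onto its green field, and press that spring to its mark for a second once more to confirm the reading. Let all springs come up again, leave the other two tabs as they are, and do not disturb the rack, bottle or jar.

Things in the scene. Friction and masses are not known exactly. Their poses are not given: they have to be found in the camera images.
- unit_a: Grey spring holder, fixed in one of the tester's bays (which one varies), 0 to 12 mm above its bed. Origin on the axis of its round pot (diameter 52 mm, top at z 26 mm); x away from the robot, y left, z up. A coil spring with a flat black cap stands on the pot. All three look alike and the letters do not tell the strength: one is light, one medium, one firm.
- cap_a (a joint): How far the spring cap of unit_a is pressed down, m: 0 free, 0.016 when its top is level with the red mark, 0.024 bottomed. The mark is on a white post (10 x 8 mm, top at z 76 mm) 46 mm to +y of the unit's origin, at z 50 mm. Every spring begins to give at about 2 N, then stiffens at its own rate, and lifts the cap again when let go.
- cap_a_top (a point): Centre of the top of the black cap of unit_a (flat disc, diameter 46 mm, 8 mm thick); free, it lies 66 mm above the unit's origin. Moves with the cap.
- tab_a (a joint): White marker tab of unit_a, m: 0 at start, 0.03 fully across to +y over the green field; stays where left, about 1.5 N to slide. Tab 24 mm (x), 18 (y), 26 tall; at 0 its centre is at x -65, y -15, z 21.5 mm in the unit's frame. It slides on a grey track 34 mm (x) by 90 mm (y) centred at x -65, y 0, top at z 8 mm. Its -y side is free to push.
- unit_b: Grey spring holder, fixed in one of the tester's bays (which one varies), 0 to 12 mm above its bed. Origin on the axis of its round pot (diameter 52 mm, top at z 26 mm); x away from the robot, y left, z up. A coil spring with a flat black cap stands on the pot. All three look alike and the letters do not tell the strength: one is light, one medium, one firm.
- cap_b (a joint): How far the spring cap of unit_b is pressed down, m: 0 free, 0.016 when its top is level with the red mark, 0.024 bottomed. The mark is on a white post (10 x 8 mm, top at z 76 mm) 46 mm to +y of the unit's origin, at z 50 mm. Every spring begins to give at about 2 N, then stiffens at its own rate, and lifts the cap again when let go.
- cap_b_top (a point): Centre of the top of the black cap of unit_b (flat disc, diameter 46 mm, 8 mm thick); free, it lies 66 mm above the unit's origin. Moves with the cap.
- tab_b (a joint): White marker tab of unit_b, m: 0 at start, 0.03 fully across to +y over the green field; stays where left, about 1.5 N to slide. Tab 24 mm (x), 18 (y), 26 tall; at 0 its centre is at x -65, y -15, z 21.5 mm in the unit's frame. It slides on a grey track 34 mm (x) by 90 mm (y) centred at x -65, y 0, top at z 8 mm. Its -y side is free to push.
- unit_c: Grey spring holder, fixed in one of the tester's bays (which one varies), 0 to 12 mm above its bed. Origin on the axis of its round pot (diameter 52 mm, top at z 26 mm); x away from the robot, y left, z up. A coil spring with a flat black cap stands on the pot. All three look alike and the letters do not tell the strength: one is light, one medium, one firm.
- cap_c (a joint): How far the spring cap of unit_c is pressed down, m: 0 free, 0.016 when its top is level with the red mark, 0.024 bottomed. The mark is on a white post (10 x 8 mm, top at z 76 mm) 46 mm to +y of the unit's origin, at z 50 mm. Every spring begins to give at about 2 N, then stiffens at its own rate, and lifts the cap again when let go.
- cap_c_top (a point): Centre of the top of the black cap of unit_c (flat disc, diameter 46 mm, 8 mm thick); free, it lies 66 mm above the unit's origin. Moves with the cap.
- tab_c (a joint): White marker tab of unit_c, m: 0 at start, 0.03 fully across to +y over the green field; stays where left, about 1.5 N to slide. Tab 24 mm (x), 18 (y), 26 tall; at 0 its centre is at x -65, y -15, z 21.5 mm in the unit's frame. It slides on a grey track 34 mm (x) by 90 mm (y) centred at x -65, y 0, top at z 8 mm. Its -y side is free to push.
- bay_left (a point): Point on top of the tester's aluminium bed (180 x 500 x 8 mm), at the middle of the left (+y) bay as the robot sees it; bays are 150 mm apart. The axes are those of the tester; each unit's axis stands on one of these points and its axes are parallel.
- bay_middle (a point): Point on top of the tester's aluminium bed (180 x 500 x 8 mm), at the middle of the middle bay as the robot sees it; bays are 150 mm apart. The axes are those of the tester; each unit's axis stands on one of these points and its axes are parallel.
- bay_right (a point): Point on top of the tester's aluminium bed (180 x 500 x 8 mm), at the middle of the right (-y) bay as the robot sees it; bays are 150 mm apart. The axes are those of the tester; each unit's axis stands on one of these points and its axes are parallel.
- card_purple: Purple order card, 40 x 40 x 3 mm, fixed flat on the grey order board (70 x 200 mm) beyond the tester; it asks for the light spring if it lies in the black frame. Origin: centre of its underside.
- card_green: Green order card, 40 x 40 x 3 mm, fixed flat on the grey order board (70 x 200 mm) beyond the tester; it asks for the medium spring if it lies in the black frame. Origin: centre of its underside.
- card_yellow: Yellow order card, 40 x 40 x 3 mm, fixed flat on the grey order board (70 x 200 mm) beyond the tester; it asks for the firm spring if it lies in the black frame. Origin: centre of its underside.
- job_frame (a point): Centre of the black square frame (58 mm outside) on the order board; the card in it is the order. The two other cards lie on the board outside the frame and count for nothing.
- tube_rack: Bystander: loose green rack of capped blood tubes, 60 x 160 x 92 mm, origin under its centre.
- stain_bottle: Bystander: loose amber bottle, diameter 60, 120 mm tall, origin under its centre.
- sample_jar: Bystander: loose clear jar with blue cap, diameter 56, 60 mm tall, origin under its centre.

How it is judged:
On the way, in this order (a step that is already met when the one before it is completed fails the run):
1. the spring in the left bay is held with its cap level with the mark (within 2.5 mm) for 0.4 s (((horizontal distance between unit_a and bay_left below 0.03 m and value of joint cap_a between 0.0135 and 0.0185 m) or (horizontal distance between unit_b and bay_left below 0.03 m and value of joint cap_b between 0.0135 and 0.0185 m) or (horizontal distance between unit_c and bay_left below 0.03 m and value of joint cap_c between 0.0135 and 0.0185 m))), for 0.4 s.
2. the spring in the middle bay is held with its cap level with the mark (within 2.5 mm) for 0.4 s (((horizontal distance between unit_a and bay_middle below 0.03 m and value of joint cap_a between 0.0135 and 0.0185 m) or (horizontal distance between unit_b and bay_middle below 0.03 m and value of joint cap_b between 0.0135 and 0.0185 m) or (horizontal distance between unit_c and bay_middle below 0.03 m and value of joint cap_c between 0.0135 and 0.0185 m))), for 0.4 s.
3. the spring in the right bay is held with its cap level with the mark (within 2.5 mm) for 0.4 s (((horizontal distance between unit_a and bay_right below 0.03 m and value of joint cap_a between 0.0135 and 0.0185 m) or (horizontal distance between unit_b and bay_right below 0.03 m and value of joint cap_b between 0.0135 and 0.0185 m) or (horizontal distance between unit_c and bay_right below 0.03 m and value of joint cap_c between 0.0135 and 0.0185 m))), for 0.4 s.
4. one tab, and only one, is slid across (at least 26 of its 30 mm, the others within 4 mm of their start) (((value of joint tab_a above 0.026 m and value of joint each of tab_b, tab_c below 0.004 m) or (value of joint tab_b above 0.026 m and value of joint each of tab_a, tab_c below 0.004 m) or (value of joint tab_c above 0.026 m and value of joint each of tab_a, tab_b below 0.004 m))), for 0.2 s.
5. the spring whose tab is across is held level with its mark (within 2.5 mm) for 0.4 s and pushes back as the framed card asks (purple below 6.3 N, green 6.3 to 12.5 N, yellow above) (((value of joint tab_a above 0.026 m and value of joint each of tab_b, tab_c below 0.004 m and value of joint cap_a between 0.0135 and 0.0185 m) or (value of joint tab_b above 0.026 m and value of joint each of tab_a, tab_c below 0.004 m and value of joint cap_b between 0.0135 and 0.0185 m) or (value of joint tab_c above 0.026 m and value of joint each of tab_a, tab_b below 0.004 m and value of joint cap_c between 0.0135 and 0.0185 m)) and ((horizontal distance between card_purple and job_frame below 0.02 m and ((value of joint cap_a above 0.0135 m and contact force between unit_a and anything else between 2.5 and 6.3 N) or (value of joint cap_b above 0.0135 m and contact force between unit_b and anything else between 2.5 and 6.3 N) or (value of joint cap_c above 0.0135 m and contact force between unit_c and anything else between 2.5 and 6.3 N))) or (horizontal distance between card_green and job_frame below 0.02 m and ((value of joint cap_a above 0.0135 m and contact force between unit_a and anything else between 6.3 and 12.5 N) or (value of joint cap_b above 0.0135 m and contact force between unit_b and anything else between 6.3 and 12.5 N) or (value of joint cap_c above 0.0135 m and contact force between unit_c and anything else between 6.3 and 12.5 N))) or (horizontal distance between card_yellow and job_frame below 0.02 m and ((value of joint cap_a above 0.0135 m and contact force between unit_a and anything else between 12.5 and 24 N) or (value of joint cap_b above 0.0135 m and contact force between unit_b and anything else between 12.5 and 24 N) or (value of joint cap_c above 0.0135 m and contact force between unit_c and anything else between 12.5 and 24 N))))), for 0.4 s.
At the end, for the whole second after the job is handed in: The tab that marks the ordered spring stands at least 26 mm across, the other two tabs within 4 mm of their start, all three caps are back up (within 2 mm), and the rack, bottle and jar stand upright within 15 mm of where they were (((value of joint tab_a above 0.026 m and value of joint each of tab_b, tab_c below 0.004 m) or (value of joint tab_b above 0.026 m and value of joint each of tab_a, tab_c below 0.004 m) or (value of joint tab_c above 0.026 m and value of joint each of tab_a, tab_b below 0.004 m)) and value of joint each of cap_a, cap_b, cap_c below 0.002 m and distance of each of tube_rack, stain_bottle, sample_jar from where it was at the start of the episode below 0.015 m and angle between each of tube_rack, stain_bottle, sample_jar's own z axis and vertical below 0.1 rad); the robot touches nothing.
It fails at once if a spring is pressed more than 5 mm past the mark (value of joint any of cap_a, cap_b, cap_c above 0.021 m).
It fails at once if the rack, bottle or jar is shoved more than 30 mm or tipped over (distance of any of tube_rack, stain_bottle, sample_jar from where it was at the start of the episode above 0.03 m or angle between any of tube_rack, stain_bottle, sample_jar's own z axis and vertical above 0.3 rad).
It also fails if it takes over 64 s, if anything falls off the work surface, if the arm or the gripper's body presses on something with over 40 N, if the wrist force passes 120 N, or if a joint passes its speed limit or range.

ROBOT

A 7-joint arm with a two-finger parallel gripper is mounted at the origin on the work surface. World frame = base frame: x ahead of the robot, y to its left, z up, the work surface at z = 0. Lengths are in m, angles in rad, forces in N, time in s.
With the tool pointing down it reaches from about 0.425 to 0.925 m from the base axis. Payload 6.8 kg.
Tool frame: the origin (TCP) lies on the front face of the gripper's body, between the roots of the fingers; the fingertips stand 73 mm ahead of it and the grasp point (between the pads) lies 54 mm ahead of it; z points along the fingers, y is the line along which they close (so a half turn about z gives the same grasp; the last joint's range is limited). The gripper opens to 85 mm and grips with 20 to 120 N. Pads are 22 mm wide; open, the fingers measure 114 mm over their backs; the gripper's body (76 mm by 85 mm) begins 54 mm behind the grasp point. The pads swing forward as they close: fully open they stand 13 mm farther back than shut.
Start: joints at [-0.108, 0.477, 0.022, 1.555, -0.011, 1.109, -0.083], TCP at [0.675, 0, 0.304] pointing down, gripper open.
Joint ranges: [-2.96, 2.96], [-0.34, 2.1], [-1.41, 1.46], [0.24, 2.44], [-1.37, 4.51], [0.17, 1.92], [-2.96, 2.96]. Speed limits (rad/s): [2.39, 2.39, 3.14, 3.14, 3.14, 3.14, 3.14].

INTERFACE

Orientations are given as a unit quaternion [w, x, y, z].
In Python, from station import bot, optics gives the robot as it stands.
- The arm moves only by the tool drive_tool, never from a script. Its argument "deltas" is a list of rows, each an object with "gripper": the closure in counts, from 0 (fully open) to 255 (shut); "offset": the shift along the tool's x, y, z in units of 1000 mm (1.0 is 1000 mm), a list of three; "angular": the turn, a rotation vector about the tool's x, y, z in units of 45 degrees (1.0 is 45 degrees), a list of three. In form: [{"gripper": gripper, "offset": [dx, dy, dz], "angular": [rx, ry, rz]}, ...]. A call has 1 to 5 rows; each row is the pose to reach, as a shift and turn from the pose commanded when the call began, along the tool's axes at that moment; what a row does not reach only later rows make up. A row lasts 1/10 s, in which the tool goes at most 50 mm and 8.59 degrees, less where a joint would pass 70% of its speed; a pose out of reach is approached as far as the arm can. A call with a number of a shift or a turn outside -1 to 1 is refused whole. A call with a gripper value outside its range is refused whole. The fingers move at their own pace and stop on an object; "grip_force" is the grip in N (left out, the last holds). Time passes only in rows, so rows that repeat a pose let the fingers close. It gives the time, the measured TCP pose, the force, the opening and the grip force at its end, in the units of the state.
- bot.get_obs(): the state, without advancing time (a new reading comes with each control period).
- optics.read_camera(name): name is "scene" or "side" or "wrist"; returns the picture (420x560x3 uint8, blue, green, red); there is no depth.
- optics.camera_model(name): a dict with "fx", "fy", "cx", "cy" (pixels), "dist" ([k1, k2, p1, p2, k3] as OpenCV has them; the pictures are not rectified), "cam_to_world" (4x4, takes a point from camera to world coordinates). Camera axes: x right, y up, looking along -z (the intrinsics and any distortion apply to the point x, -y, -z); pixel columns grow to the right and rows downward; lengths in m; the calibration is good to about 2 mm. A picture is of the moment at which its call begins: read the wrist's pose just before it. camera_model takes no time and is no camera call; for the wrist camera it gives the pose at the moment of the call.
- bot.hand_in(): hands the job in; it is judged then, once.
The state is a dict: "t": time; "q": joint angles; "joint_vel": joint speeds; "joint_torque": joint torques, N m; "eef_pos": TCP position; "tool_rot": TCP orientation; "contact_force": force on the tool from outside, world axes, zero at the start; "torque": the same for the moment, N m; "gripper_width": opening from 0.0 (shut) to 1.0 (fully open); "grasp_force": force on a finger pad.
Only numpy, scipy, OpenCV 4.12 (cv2) and the standard library are available. Lean on these libraries where they do the work, as an engineer would, in place of code of your own. Each camera call takes 0.05 s, during which the arm holds its last target. There are 200 camera calls.

## Working session

There is one attempt and no reset: what is moved stays moved. The work goes in short steps, Python scripts to look and compute and a tool call to move; the robot and the scene stay as the last step left them, time stands still between calls to the robot, and variables do not carry over. Pictures are saved under pics/ and viewed, at most 10 in all, crops included, and the job is handed in when it is done.

Besides the shell and the picture viewer there is one more tool, called after "Emit:" in YAML: its name, and indented under it one key for each argument. drive_tool: Moves the arm, as the interface text tells. Its arguments: {"type":"object","properties":{"deltas":{"type":"array"},"grip_force":{"type":"number"}},"required":["deltas"]}

```bash
mkdir -p pics; python3 - <<'E'
from station import bot, optics
import cv2, json
o=bot.get_obs(); print({k:(v if not hasattr(v,'tolist') else v.tolist()) for k,v in o.items()})
for n in ['scene','side']:
    cv2.imwrite(f'pics/{n}0.png',optics.read_camera(n))
    m=optics.camera_model(n); print(n,m)
E
```

```text
{'t': 0.0, 'q': [-0.10811446811463249, 0.4778272701576767, 0.022334060853792248, 1.556460617205321, -0.011520959214963648, 1.109260662935779, -0.08308345970803004], 'joint_vel': [0.000555994478361982, -0.0015445527983222337, 0.0022290127568295732, 0.00013492566163587205, -6.769687707465531e-06, 0.0015892431178038695, 0.0013213174762067438], 'joint_torque': [-0.0005459678141050972, -59.64438199996948, 1.6076967492699623, -28.11946213245392, 0.012406363966874778, 0.009399005211889744, 2.2075349761507823e-05], 'eef_pos': [0.6745452010887275, 1.319515446331705e-05, 0.3029033727398581], 'tool_rot': [-0.0006042172890701514, 0.7070894430684882, 0.707123528137083, -0.000685840744364899], 'contact_force': [0.6719999144955239, 0.3786425854354218, -0.4368047595527292], 'torque': [-0.015059443311360138, -0.0316462834614392, 0.019572092036177262], 'grasp_force': 0.0, 'gripper_width': 1.001296587352054}
scene {'fx': 397.30011643246746, 'fy': 397.30011643246746, 'cx': 277.3548267167098, 'cy': 216.1314206727995, 'dist': array([0.00055797, 0.        , 0.        , 0.        , 0.        ]), 'cam_to_world': array([[-7.69234685e-01, -4.93509675e-01,  4.05864756e-01,
         1.03701630e+00],
       [ 6.38966102e-01, -5.93560867e-01,  4.89293182e-01,
         5.61675868e-01],
       [-5.65482905e-04,  6.35715107e-01,  7.71923560e-01,
         8.97515094e-01],
       [ 0.00000000e+00,  0.00000000e+00,  0.00000000e+00,
         1.00000000e+00]])}
side {'fx': 387.2162580171189, 'fy': 387.2162580171189, 'cx': 285.16581748038175, 'cy': 211.5893062034904, 'dist': array([-0.0686179,  0.       ,  0.       ,  0.       ,  0.       ]), 'cam_to_world': array([[-0.97771914,  0.1303305 , -0.16455772,  0.41113984],
       [-0.208729  , -0.52030233,  0.82808072,  0.91498678],
       [ 0.02230441,  0.84397834,  0.53591331,  0.66499585],
       [ 0.        ,  0.        ,  0.        ,  1.        ]])}
```

View pics/scene0.png

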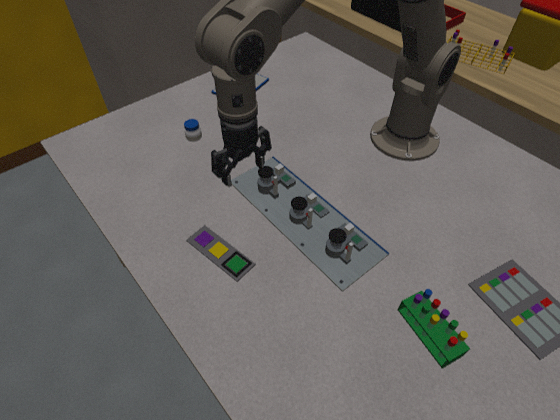

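View pics/side0.png

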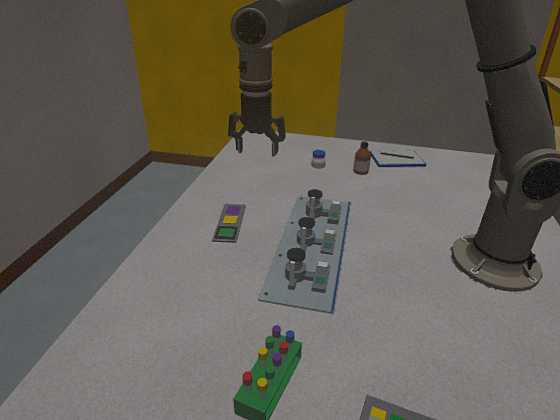

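The order card in the black frame (scene about (237,263)) is green, so medium. The caps are at about (338,238), (299,203) and (266,173) in scene, and (296,256), (306,225) and (315,196) in side, left to right.

```bash
python3 - <<'E'
import cv2,numpy as np
a=cv2.imread('pics/scene0.png')[155:275,225:385]; b=cv2.imread('pics/side0.png')[180:300,250:360]
a=cv2.resize(a,None,fx=4.5,fy=4.5,interpolation=cv2.INTER_CUBIC);b=cv2.resize(b,None,fx=4.5,fy=4.5,interpolation=cv2.INTER_CUBIC)
a=cv2.convertScaleAbs(a,alpha=1.8,beta=10);b=cv2.convertScaleAbs(b,alpha=1.8,beta=10)
cv2.imwrite('pics/ca.png',a);cv2.imwrite('pics/cb.png',b)
E
```

```text
(no output)
```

View pics/ca.png

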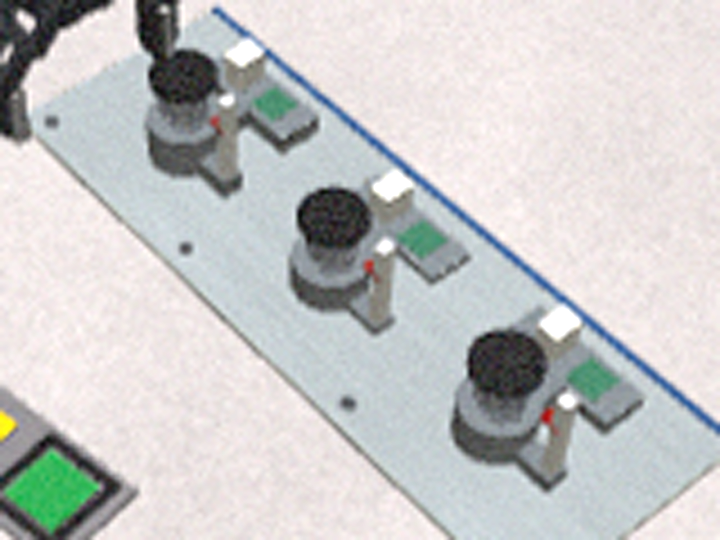

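View pics/cb.png

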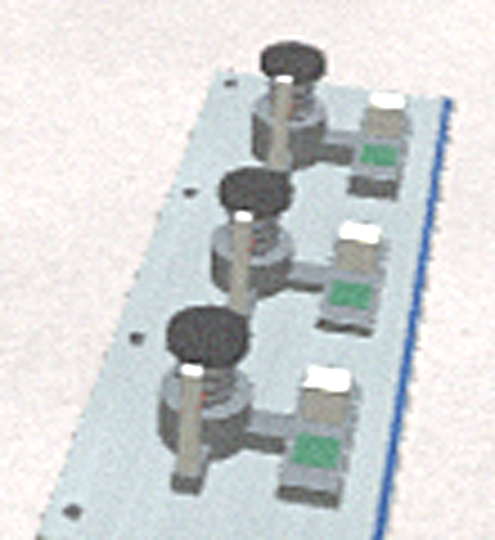

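```bash
cat > h.py <<'E'
import cv2,numpy as np
from station import bot,optics
def ray(n,px,m=None):
    m=m or optics.camera_model(n)
    K=np.array([[m['fx'],0,m['cx']],[0,m['fy'],m['cy']],[0,0,1]])
    u=cv2.undistortPoints(np.array([[px]],float),K,m['dist'])[0,0]
    T=m['cam_to_world']; d=T[:3,:3]@np.array([u[0],-u[1],-1]); return T[:3,3],d/np.linalg.norm(d)
def tri(r1,r2):
    A=np.zeros((3,3));b=np.zeros(3)
    for c,d in (r1,r2):
        P=np.eye(3)-np.outer(d,d);A+=P;b+=P@c
    p=np.linalg.solve(A,b); return p,max(np.linalg.norm((np.eye(3)-np.outer(d,d))@(p-c)) for c,d in (r1,r2))
def plane(r,z): c,d=r; return c+d*(z-c[2])/d[2]
def blobs(mask,off,amin):
    n,_,s,c=cv2.connectedComponentsWithStats(mask.astype(np.uint8))
    return [(s[i,4],s[i,:4].tolist(),c[i]+off) for i in range(1,n) if s[i,4]>=amin]
E
python3 - <<'E'
from h import *
R={}
for n,(y0,y1,x0,x1) in dict(scene=(155,275,225,385),side=(180,300,250,360)).items():
    I=cv2.imread(f'pics/{n}0.png')[y0:y1,x0:x1]; V=I.max(2)
    print(n)
    for nm,m,a in (('dark',V<48,60),('white',I.min(2)>135,12)):
        for b in blobs(m,(x0,y0),a): print(nm,b[0],b[1],b[2].round(1))
    print(np.percentile(V,[5,50,95,99.5]), np.percentile(I.min(2),[50,95,99.5]))
E
```

```text
scene
dark 232 [0, 0, 24, 31] [231.5 164. ]
dark 241 [30, 0, 20, 26] [263.2 168.2]
dark 95 [33, 29, 20, 14] [265.9 189.9]
dark 188 [66, 42, 16, 16] [298.5 203.7]
dark 65 [65, 60, 17, 10] [297.  219.6]
dark 228 [104, 73, 17, 18] [337.1 236.1]
dark 93 [100, 91, 24, 18] [334.1 253.8]
dark 148 [0, 96, 27, 24] [237.5 263.2]
white 21 [51, 9, 7, 5] [278.8 166.1]
white 27 [83, 38, 8, 6] [311.8 195.6]
white 32 [121, 68, 8, 7] [349.2 226.1]
[ 36.    123.    132.    141.005] [117. 126. 133.]
side
dark 66 [49, 38, 15, 11] [305.7 222.9]
dark 128 [37, 68, 18, 14] [296.1 254.6]
white 17 [83, 21, 7, 3] [335.9 201.9]
white 26 [76, 49, 8, 5] [329.5 231.1]
white 38 [68, 81, 9, 6] [322.5 263.7]
[ 56.    124.    137.    156.005] [115. 132. 152.]
```

```bash
python3 - <<'E'
from h import *
sc=[(349.2,226.1),(311.8,195.6),(278.8,166.1)]; sd=[(322.5,263.7),(329.5,231.1),(335.9,201.9)]
print('tabs')
T=[tri(ray('scene',a),ray('side',b)) for a,b in zip(sc,sd)]
for p,e in T: print(p.round(4),round(e,4))
I=cv2.imread('pics/side0.png')[180:300,250:360]; 
for th in (54,60,66):
  print(th,[(b[0],b[1],b[2].round(1)) for b in blobs(I.max(2)<th,(250,180),60)])
cs=[(337.1,236.1),(298.7,203.4),(265.7,172.1)]
cd=[(296.1,254.6),(306.6,222.6),(314.9,193.6)]  # right two from zoom extents
C=[tri(ray('scene',a),ray('side',b)) for a,b in zip(cs,cd)]
print('cap centres')
for p,e in C: print(p.round(4),round(e,4))
for P in (T,C):
  d=P[0][0]-P[2][0]; print(np.linalg.norm(d[:2]),'yaw',np.arctan2(-d[0],d[1]))
# jar / bottle approx
print('jar',plane(ray('scene',(192,125)),.06),'bottle',plane(ray('side',(362,152)),.11))
E
```

```text
tabs
[0.4616 0.1738 0.0473] 0.0008
[0.4609 0.0243 0.0433] 0.0005
[ 0.4591 -0.1276  0.0496] 0.0009
54 [(np.int32(84), [58, 10, 14, 9], array([314.6, 193.5])), (np.int32(130), [49, 38, 16, 11], array([306.4, 222.4])), (np.int32(200), [37, 68, 18, 14], array([296. , 254.5]))]
60 [(np.int32(97), [58, 10, 14, 9], array([314.7, 193.6])), (np.int32(140), [49, 37, 16, 12], array([306.5, 222.3])), (np.int32(208), [37, 68, 18, 14], array([295.9, 254.5])), (np.int32(80), [45, 91, 18, 11], array([302.7, 276.7]))]
66 [(np.int32(112), [58, 10, 14, 15], array([314.9, 194.4])), (np.int32(86), [64, 27, 14, 11], array([319.5, 212.5])), (np.int32(174), [49, 37, 16, 20], array([306.7, 223.7])), (np.int32(76), [55, 57, 17, 9], array([311.2, 241.7])), (np.int32(249), [37, 68, 19, 23], array([296.2, 256. ])), (np.int32(110), [45, 90, 18, 12], array([302. , 276.5]))]
cap centres
[0.5268 0.1882 0.0742] 0.0016
[0.5255 0.0381 0.0695] 0.0015
[ 0.5247 -0.1091  0.0796] 0.0016
0.3014823637064326 yaw -0.008328733239729455
0.2972944698200048 yaw -0.007058735976669791
jar [ 0.56365744 -0.45874236  0.06      ] bottle [ 0.39708697 -0.39992331  0.11      ]
```

Checks pass: the unit spacing is about 150 mm, the heights match the free caps (tops at about z .078/.073/.083), and yaw is under 0.5°. Next I move above the left cap with the gripper shut.

Emit:
drive_tool:
  deltas:
    - {"gripper": 255, "offset": [0.1885, -0.1485, 0.105], "angular": [0, 0, 0]}
    - {"gripper": 255, "offset": [0.1885, -0.1485, 0.105], "angular": [0, 0, 0]}
    - {"gripper": 255, "offset": [0.1885, -0.1485, 0.105], "angular": [0, 0, 0]}
    - {"gripper": 255, "offset": [0.1885, -0.1485, 0.105], "angular": [0, 0, 0]}
    - {"gripper": 255, "offset": [0.1885, -0.1485, 0.105], "angular": [0, 0, 0]}
  grip_force: 20

```text
t: 0.6
eef_pos: [0.5318, 0.181, 0.2028]
tool_rot: [-0.0, 0.707, 0.707, -0.0]
contact_force: [0.3, 0.4, -0.3]
gripper_width: 0.145
grasp_force: 0.0
```

Emit:
drive_tool:
  deltas:
    - {"gripper": 255, "offset": [0, 0, 0.02], "angular": [0, 0, 0]}
    - {"gripper": 255, "offset": [0, 0, 0.03], "angular": [0, 0, 0]}
    - {"gripper": 255, "offset": [0, 0, 0.035], "angular": [0, 0, 0]}
    - {"gripper": 255, "offset": [0, 0, 0.035], "angular": [0, 0, 0]}
    - {"gripper": 255, "offset": [0, 0, 0.035], "angular": [0, 0, 0]}

```text
t: 1.1
eef_pos: [0.5344, 0.179, 0.1693]
tool_rot: [0.0, 0.708, 0.706, 0.0]
contact_force: [-0.3, 0.2, -0.0]
gripper_width: -0.003
grasp_force: 0.0
```

Emit:
drive_tool:
  deltas:
    - {"gripper": 255, "offset": [0.0095, -0.0085, 0.005], "angular": [0, 0, 0]}
    - {"gripper": 255, "offset": [0.0095, -0.0085, 0.008], "angular": [0, 0, 0]}
    - {"gripper": 255, "offset": [0.0095, -0.0085, 0.008], "angular": [0, 0, 0]}
    - {"gripper": 255, "offset": [0.0095, -0.0085, 0.008], "angular": [0, 0, 0]}

```text
t: 1.5
eef_pos: [0.5248, 0.1894, 0.1607]
tool_rot: [0.0, 0.707, 0.707, 0.0]
contact_force: [0.4, -0.4, 0.0]
gripper_width: 0.005
grasp_force: 0.0
```

```bash
python3 - <<'E'
from h import *
cv2.imwrite('pics/s1.png',cv2.resize(optics.read_camera('side')[130:300,220:400],None,fx=4,fy=3.5))
E
```

```text
(no output)
```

View pics/s1.png

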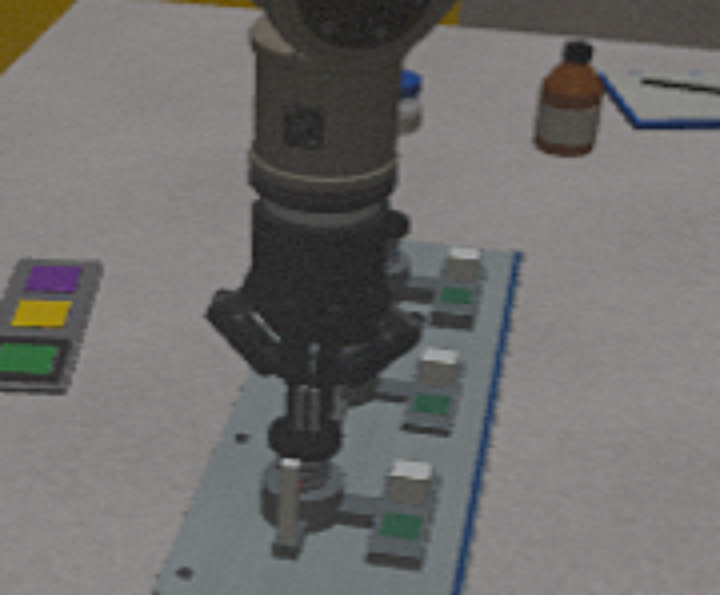

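The fingers are centred over the left cap. In this view the linkage flares wide, so I will turn the wrist 90° for the tab push later. Now I probe down gently.

Emit:
drive_tool:
  deltas:
    - {"gripper": 255, "offset": [0, 0, 0.003], "angular": [0, 0, 0]}
    - {"gripper": 255, "offset": [0, 0, 0.006], "angular": [0, 0, 0]}
    - {"gripper": 255, "offset": [0, 0, 0.009], "angular": [0, 0, 0]}
    - {"gripper": 255, "offset": [0, 0, 0.009], "angular": [0, 0, 0]}

```text
t: 1.95
eef_pos: [0.5248, 0.1893, 0.1513]
tool_rot: [-0.0, 0.707, 0.707, -0.0]
contact_force: [-0.9, 0.4, 0.6]
gripper_width: -0.0
grasp_force: 1.0
```

Emit:
drive_tool:
  deltas:
    - {"gripper": 255, "offset": [0, 0, 0.002], "angular": [0, 0, 0]}
    - {"gripper": 255, "offset": [0, 0, 0.002], "angular": [0, 0, 0]}
    - {"gripper": 255, "offset": [0, 0, 0.002], "angular": [0, 0, 0]}

```text
t: 2.25
eef_pos: [0.5248, 0.1893, 0.1498]
tool_rot: [0.0, 0.707, 0.707, 0.0]
contact_force: [-0.1, -1.2, 3.2]
gripper_width: 0.001
grasp_force: 1.3
```

Emit:
drive_tool:
  deltas:
    - {"gripper": 255, "offset": [0, 0, 0.003], "angular": [0, 0, 0]}
    - {"gripper": 255, "offset": [0, 0, 0.004], "angular": [0, 0, 0]}
    - {"gripper": 255, "offset": [0, 0, 0.004], "angular": [0, 0, 0]}
    - {"gripper": 255, "offset": [0, 0, 0.004], "angular": [0, 0, 0]}

```text
t: 2.65
eef_pos: [0.5249, 0.1894, 0.1458]
tool_rot: [0.0, 0.707, 0.707, 0.0]
contact_force: [-0.2, -1.2, 4.7]
gripper_width: -0.004
grasp_force: 2.2
```

Emit:
drive_tool:
  deltas:
    - {"gripper": 255, "offset": [0, 0, 0.003], "angular": [0, 0, 0]}
    - {"gripper": 255, "offset": [0, 0, 0.005], "angular": [0, 0, 0]}
    - {"gripper": 255, "offset": [0, 0, 0.005], "angular": [0, 0, 0]}
    - {"gripper": 255, "offset": [0, 0, 0.005], "angular": [0, 0, 0]}

```text
t: 3.05
eef_pos: [0.5249, 0.1894, 0.1409]
tool_rot: [0.0, 0.707, 0.707, 0.0]
contact_force: [-1.6, -1.4, 6.9]
gripper_width: 0.001
grasp_force: 3.3
```

Emit:
drive_tool:
  deltas:
    - {"gripper": 255, "offset": [0, 0, 0.003], "angular": [0, 0, 0]}
    - {"gripper": 255, "offset": [0, 0, 0.005], "angular": [0, 0, 0]}
    - {"gripper": 255, "offset": [0, 0, 0.005], "angular": [0, 0, 0]}
    - {"gripper": 255, "offset": [0, 0, 0.005], "angular": [0, 0, 0]}

```text
t: 3.45
eef_pos: [0.5249, 0.1894, 0.1362]
tool_rot: [0.0, 0.707, 0.707, 0.0]
contact_force: [-2.0, -2.2, 8.9]
gripper_width: 0.001
grasp_force: 4.4
```

```bash
python3 - <<'E'
from h import *
cv2.imwrite('pics/sc2.png',cv2.resize(optics.read_camera('scene')[190:280,290:400],None,fx=6,fy=6,interpolation=cv2.INTER_CUBIC)); print(bot.get_obs()['contact_force'],bot.get_obs()['eef_pos'])
E
```

```text
[-1.7993101  -2.63717506  8.20184962] [0.5248979  0.18939835 0.13615524]
```

View pics/sc2.png

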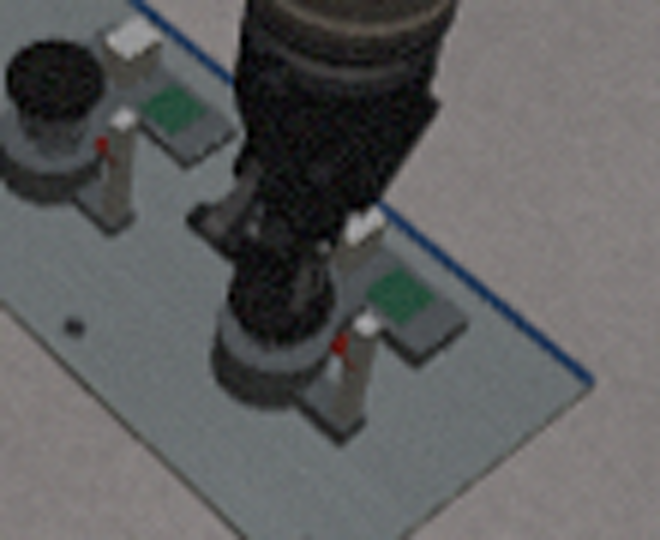

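The left cap is pressed to about its mark at about 8.6 N, so it is the medium spring. I hold there for a second, then lift.

Emit:
drive_tool:
  deltas:
    - {"gripper": 255, "offset": [0, 0, 0], "angular": [0, 0, 0]}
    - {"gripper": 255, "offset": [0, 0, 0], "angular": [0, 0, 0]}
    - {"gripper": 255, "offset": [0, 0, 0], "angular": [0, 0, 0]}
    - {"gripper": 255, "offset": [0, 0, 0], "angular": [0, 0, 0]}
    - {"gripper": 255, "offset": [0, 0, 0], "angular": [0, 0, 0]}

```text
t: 4.0
eef_pos: [0.5249, 0.1894, 0.1362]
tool_rot: [0.0, 0.707, 0.707, 0.0]
contact_force: [-1.8, -1.9, 8.9]
gripper_width: -0.0
grasp_force: 4.4
```

Emit:
drive_tool:
  deltas:
    - {"gripper": 255, "offset": [0, 0, 0.001], "angular": [0, 0, 0]}
    - {"gripper": 255, "offset": [0, 0, 0.001], "angular": [0, 0, 0]}
    - {"gripper": 255, "offset": [0, 0, 0.001], "angular": [0, 0, 0]}
    - {"gripper": 255, "offset": [0, 0, 0.001], "angular": [0, 0, 0]}
    - {"gripper": 255, "offset": [0, 0, 0.001], "angular": [0, 0, 0]}

```text
t: 4.5
eef_pos: [0.5249, 0.1894, 0.1353]
tool_rot: [0.0, 0.707, 0.707, 0.0]
contact_force: [-2.1, -1.2, 8.9]
gripper_width: 0.003
grasp_force: 4.6
```

Emit:
drive_tool:
  deltas:
    - {"gripper": 255, "offset": [0, 0, -0.03], "angular": [0, 0, 0]}
    - {"gripper": 255, "offset": [0, 0, -0.06], "angular": [0, 0, 0]}
    - {"gripper": 255, "offset": [-0.04, 0, -0.06], "angular": [0, 0, 0]}
    - {"gripper": 255, "offset": [-0.08, 0, -0.06], "angular": [0, 0, 0]}
    - {"gripper": 255, "offset": [-0.12, 0, -0.06], "angular": [0, 0, 0]}

```text
t: 5.0
eef_pos: [0.5246, 0.0685, 0.1947]
tool_rot: [0.0, 0.707, 0.708, 0.0]
contact_force: [0.1, -0.3, -0.0]
gripper_width: -0.001
grasp_force: 0.0
```

Emit:
drive_tool:
  deltas:
    - {"gripper": 255, "offset": [-0.03, 0, 0.02], "angular": [0, 0, 0]}
    - {"gripper": 255, "offset": [-0.03, 0, 0.03], "angular": [0, 0, 0]}
    - {"gripper": 255, "offset": [-0.03, 0, 0.03], "angular": [0, 0, 0]}
    - {"gripper": 255, "offset": [-0.03, 0, 0.03], "angular": [0, 0, 0]}
    - {"gripper": 255, "offset": [-0.03, 0, 0.03], "angular": [0, 0, 0]}

```text
t: 5.5
eef_pos: [0.5252, 0.0411, 0.1651]
tool_rot: [0.0, 0.706, 0.708, 0.001]
contact_force: [-0.3, 0.1, 0.0]
gripper_width: 0.005
grasp_force: 0.0
```

Emit:
drive_tool:
  deltas:
    - {"gripper": 255, "offset": [-0.002, 0, 0.005], "angular": [0, 0, 0]}
    - {"gripper": 255, "offset": [-0.002, 0, 0.01], "angular": [0, 0, 0]}
    - {"gripper": 255, "offset": [-0.002, 0, 0.015], "angular": [0, 0, 0]}
    - {"gripper": 255, "offset": [-0.002, 0, 0.015], "angular": [0, 0, 0]}
    - {"gripper": 255, "offset": [-0.002, 0, 0.015], "angular": [0, 0, 0]}

```text
t: 6.0
eef_pos: [0.5247, 0.0375, 0.1495]
tool_rot: [-0.0, 0.707, 0.707, -0.0]
contact_force: [1.0, -0.7, 0.7]
gripper_width: 0.004
grasp_force: 0.0
```

Emit:
drive_tool:
  deltas:
    - {"gripper": 255, "offset": [0, 0, 0.002], "angular": [0, 0, 0]}
    - {"gripper": 255, "offset": [0, 0, 0.002], "angular": [0, 0, 0]}
    - {"gripper": 255, "offset": [0, 0, 0.002], "angular": [0, 0, 0]}

```text
t: 6.3
eef_pos: [0.5248, 0.0374, 0.1477]
tool_rot: [0.0, 0.707, 0.707, 0.0]
contact_force: [-1.0, -0.2, -0.1]
gripper_width: -0.001
grasp_force: 0.0
```

Emit:
drive_tool:
  deltas:
    - {"gripper": 255, "offset": [0, 0, 0.002], "angular": [0, 0, 0]}
    - {"gripper": 255, "offset": [0, 0, 0.002], "angular": [0, 0, 0]}
    - {"gripper": 255, "offset": [0, 0, 0.002], "angular": [0, 0, 0]}

```text
t: 6.6
eef_pos: [0.525, 0.0374, 0.1459]
tool_rot: [0.0, 0.707, 0.707, 0.0]
contact_force: [-1.0, 0.5, 2.1]
gripper_width: -0.002
grasp_force: 1.0
```

Emit:
drive_tool:
  deltas:
    - {"gripper": 255, "offset": [0, 0, 0.002], "angular": [0, 0, 0]}
    - {"gripper": 255, "offset": [0, 0, 0.002], "angular": [0, 0, 0]}
    - {"gripper": 255, "offset": [0, 0, 0.002], "angular": [0, 0, 0]}

```text
t: 6.9
eef_pos: [0.525, 0.0374, 0.1438]
tool_rot: [0.0, 0.707, 0.707, 0.0]
contact_force: [0.9, 0.1, 3.1]
gripper_width: -0.0
grasp_force: 1.2
```

Emit:
drive_tool:
  deltas:
    - {"gripper": 255, "offset": [0, 0, 0.004], "angular": [0, 0, 0]}
    - {"gripper": 255, "offset": [0, 0, 0.008], "angular": [0, 0, 0]}
    - {"gripper": 255, "offset": [0, 0, 0.008], "angular": [0, 0, 0]}
    - {"gripper": 255, "offset": [0, 0, 0.008], "angular": [0, 0, 0]}

```text
t: 7.3
eef_pos: [0.525, 0.0374, 0.1356]
tool_rot: [0.0, 0.707, 0.707, 0.0]
contact_force: [2.3, 0.5, 3.7]
gripper_width: -0.003
grasp_force: 1.8
```

Emit:
drive_tool:
  deltas:
    - {"gripper": 255, "offset": [0, 0, 0.003], "angular": [0, 0, 0]}
    - {"gripper": 255, "offset": [0, 0, 0.005], "angular": [0, 0, 0]}
    - {"gripper": 255, "offset": [0, 0, 0.005], "angular": [0, 0, 0]}
    - {"gripper": 255, "offset": [0, 0, 0.005], "angular": [0, 0, 0]}
    - {"gripper": 255, "offset": [0, 0, 0.005], "angular": [0, 0, 0]}

```text
t: 7.8
eef_pos: [0.525, 0.0375, 0.1308]
tool_rot: [0.0, 0.707, 0.707, 0.0]
contact_force: [1.3, 0.0, 4.3]
gripper_width: -0.001
grasp_force: 2.2
```

Emit:
drive_tool:
  deltas:
    - {"gripper": 255, "offset": [0, 0, 0], "angular": [0, 0, 0]}
    - {"gripper": 255, "offset": [0, 0, 0], "angular": [0, 0, 0]}
    - {"gripper": 255, "offset": [0, 0, 0], "angular": [0, 0, 0]}
    - {"gripper": 255, "offset": [0, 0, 0], "angular": [0, 0, 0]}
    - {"gripper": 255, "offset": [0, 0, 0], "angular": [0, 0, 0]}

```text
t: 8.3
eef_pos: [0.525, 0.0375, 0.1308]
tool_rot: [0.0, 0.707, 0.707, 0.0]
contact_force: [2.1, 0.3, 5.2]
gripper_width: 0.0
grasp_force: 2.3
```

The middle spring reads about 4.4 N, so it is light. On to the right one.

Emit:
drive_tool:
  deltas:
    - {"gripper": 255, "offset": [0, 0, 0], "angular": [0, 0, 0]}
    - {"gripper": 255, "offset": [0, 0, 0], "angular": [0, 0, 0]}
    - {"gripper": 255, "offset": [0, 0, -0.03], "angular": [0, 0, 0]}
    - {"gripper": 255, "offset": [0, 0, -0.07], "angular": [0, 0, 0]}
    - {"gripper": 255, "offset": [-0.04, 0, -0.07], "angular": [0, 0, 0]}

```text
t: 8.8
eef_pos: [0.5265, 0.0029, 0.2042]
tool_rot: [0.0, 0.704, 0.71, 0.003]
contact_force: [2.2, -1.1, 0.6]
gripper_width: -0.001
grasp_force: 0.0
```

Emit:
drive_tool:
  deltas:
    - {"gripper": 255, "offset": [-0.04, 0, 0], "angular": [0, 0, 0]}
    - {"gripper": 255, "offset": [-0.08, 0, 0], "angular": [0, 0, 0]}
    - {"gripper": 255, "offset": [-0.108, 0, 0.02], "angular": [0, 0, 0]}
    - {"gripper": 255, "offset": [-0.108, 0, 0.03], "angular": [0, 0, 0]}
    - {"gripper": 255, "offset": [-0.108, 0, 0.03], "angular": [0, 0, 0]}

```text
t: 9.3
eef_pos: [0.5224, -0.1105, 0.1683]
tool_rot: [-0.003, 0.708, 0.707, -0.002]
contact_force: [0.0, -0.0, 0.6]
gripper_width: -0.003
grasp_force: 0.0
```

Emit:
drive_tool:
  deltas:
    - {"gripper": 255, "offset": [0, 0.002, 0.005], "angular": [0, 0, 0]}
    - {"gripper": 255, "offset": [0, 0.002, 0.01], "angular": [0, 0, 0]}
    - {"gripper": 255, "offset": [0, 0.002, 0.01], "angular": [0, 0, 0]}
    - {"gripper": 255, "offset": [0, 0.002, 0.01], "angular": [0, 0, 0]}

```text
t: 9.7
eef_pos: [0.5269, -0.1098, 0.1608]
tool_rot: [-0.0, 0.707, 0.708, 0.0]
contact_force: [-0.1, 0.3, 0.3]
gripper_width: 0.001
grasp_force: 0.0
```

Emit:
drive_tool:
  deltas:
    - {"gripper": 255, "offset": [0, 0, 0.0015], "angular": [0, 0, 0]}
    - {"gripper": 255, "offset": [0, 0, 0.0015], "angular": [0, 0, 0]}
    - {"gripper": 255, "offset": [0, 0, 0.0015], "angular": [0, 0, 0]}

```text
t: 10.0
eef_pos: [0.5268, -0.1106, 0.1593]
tool_rot: [0.0, 0.707, 0.707, 0.0]
contact_force: [-1.0, -0.4, 0.3]
gripper_width: 0.001
grasp_force: 0.0
```

Emit:
drive_tool:
  deltas:
    - {"gripper": 255, "offset": [0, 0, 0.0015], "angular": [0, 0, 0]}
    - {"gripper": 255, "offset": [0, 0, 0.0015], "angular": [0, 0, 0]}
    - {"gripper": 255, "offset": [0, 0, 0.0015], "angular": [0, 0, 0]}

```text
t: 10.3
eef_pos: [0.5267, -0.1106, 0.1576]
tool_rot: [-0.0, 0.707, 0.707, -0.0]
contact_force: [0.3, -0.3, -0.8]
gripper_width: -0.004
grasp_force: 0.0
```

Emit:
drive_tool:
  deltas:
    - {"gripper": 255, "offset": [0, 0, 0.0015], "angular": [0, 0, 0]}
    - {"gripper": 255, "offset": [0, 0, 0.0015], "angular": [0, 0, 0]}
    - {"gripper": 255, "offset": [0, 0, 0.0015], "angular": [0, 0, 0]}

```text
t: 10.6
eef_pos: [0.5267, -0.1106, 0.1561]
tool_rot: [-0.0, 0.707, 0.707, -0.0]
contact_force: [-0.6, -0.6, -0.1]
gripper_width: -0.001
grasp_force: 0.0
```

Emit:
drive_tool:
  deltas:
    - {"gripper": 255, "offset": [0, 0, 0.0015], "angular": [0, 0, 0]}
    - {"gripper": 255, "offset": [0, 0, 0.0015], "angular": [0, 0, 0]}
    - {"gripper": 255, "offset": [0, 0, 0.0015], "angular": [0, 0, 0]}

```text
t: 10.9
eef_pos: [0.5269, -0.1106, 0.1548]
tool_rot: [0.0, 0.707, 0.707, 0.0]
contact_force: [0.4, 0.2, 1.8]
gripper_width: -0.003
grasp_force: 1.0
```

Emit:
drive_tool:
  deltas:
    - {"gripper": 255, "offset": [0, 0, 0.0015], "angular": [0, 0, 0]}
    - {"gripper": 255, "offset": [0, 0, 0.0015], "angular": [0, 0, 0]}
    - {"gripper": 255, "offset": [0, 0, 0.0015], "angular": [0, 0, 0]}

```text
t: 11.2
eef_pos: [0.5269, -0.1106, 0.1533]
tool_rot: [0.0, 0.707, 0.707, 0.0]
contact_force: [0.0, 0.5, 3.2]
gripper_width: 0.003
grasp_force: 1.7
```

Emit:
drive_tool:
  deltas:
    - {"gripper": 255, "offset": [0, 0, 0.0015], "angular": [0, 0, 0]}
    - {"gripper": 255, "offset": [0, 0, 0.0015], "angular": [0, 0, 0]}
    - {"gripper": 255, "offset": [0, 0, 0.0015], "angular": [0, 0, 0]}

```text
t: 11.5
eef_pos: [0.5269, -0.1106, 0.1518]
tool_rot: [0.0, 0.707, 0.707, 0.0]
contact_force: [-0.8, -0.4, 4.9]
gripper_width: 0.001
grasp_force: 2.4
```

Emit:
drive_tool:
  deltas:
    - {"gripper": 255, "offset": [0, 0, 0.004], "angular": [0, 0, 0]}
    - {"gripper": 255, "offset": [0, 0, 0.008], "angular": [0, 0, 0]}
    - {"gripper": 255, "offset": [0, 0, 0.008], "angular": [0, 0, 0]}
    - {"gripper": 255, "offset": [0, 0, 0.008], "angular": [0, 0, 0]}

```text
t: 11.9
eef_pos: [0.527, -0.1106, 0.1443]
tool_rot: [0.0, 0.707, 0.707, 0.0]
contact_force: [-2.6, 0.5, 12.8]
gripper_width: 0.002
grasp_force: 5.9
```

Emit:
drive_tool:
  deltas:
    - {"gripper": 255, "offset": [0, 0, 0.003], "angular": [0, 0, 0]}
    - {"gripper": 255, "offset": [0, 0, 0.005], "angular": [0, 0, 0]}
    - {"gripper": 255, "offset": [0, 0, 0.005], "angular": [0, 0, 0]}
    - {"gripper": 255, "offset": [0, 0, 0.005], "angular": [0, 0, 0]}
    - {"gripper": 255, "offset": [0, 0, 0.005], "angular": [0, 0, 0]}

```text
t: 12.4
eef_pos: [0.527, -0.1106, 0.1398]
tool_rot: [0.0, 0.707, 0.707, 0.0]
contact_force: [-3.9, 0.8, 15.9]
gripper_width: 0.004
grasp_force: 8.1
```

Emit:
drive_tool:
  deltas:
    - {"gripper": 255, "offset": [0, 0, 0], "angular": [0, 0, 0]}
    - {"gripper": 255, "offset": [0, 0, 0], "angular": [0, 0, 0]}
    - {"gripper": 255, "offset": [0, 0, 0], "angular": [0, 0, 0]}
    - {"gripper": 255, "offset": [0, 0, 0], "angular": [0, 0, 0]}
    - {"gripper": 255, "offset": [0, 0, 0], "angular": [0, 0, 0]}

```text
t: 12.9
eef_pos: [0.527, -0.1106, 0.1399]
tool_rot: [0.0, 0.707, 0.707, 0.0]
contact_force: [-3.8, 1.1, 16.0]
gripper_width: 0.003
grasp_force: 8.0
```

The right spring reads about 16 N, so it is firm. The order is green, meaning the medium spring in the left bay. I lift, return left, turn the wrist and push that tab.

Emit:
drive_tool:
  deltas:
    - {"gripper": 255, "offset": [0, 0, 0.0005], "angular": [0, 0, 0]}
    - {"gripper": 255, "offset": [0, 0, 0.0005], "angular": [0, 0, 0]}
    - {"gripper": 255, "offset": [0, 0, -0.03], "angular": [0, 0, 0]}
    - {"gripper": 255, "offset": [0, 0, -0.07], "angular": [0, 0, 0]}
    - {"gripper": 255, "offset": [0, 0, -0.09], "angular": [0, 0, 0]}

```text
t: 13.4
eef_pos: [0.5275, -0.1107, 0.2311]
tool_rot: [0.001, 0.707, 0.707, 0.001]
contact_force: [0.1, -0.1, 0.1]
gripper_width: -0.003
grasp_force: 0.0
```

Emit:
drive_tool:
  deltas:
    - {"gripper": 255, "offset": [0.04, -0.01, -0.02], "angular": [0, 0, 0.15]}
    - {"gripper": 255, "offset": [0.08, -0.02, -0.02], "angular": [0, 0, 0.3]}
    - {"gripper": 255, "offset": [0.12, -0.04, -0.02], "angular": [0, 0, 0.45]}
    - {"gripper": 255, "offset": [0.16, -0.05, -0.02], "angular": [0, 0, 0.6]}
    - {"gripper": 255, "offset": [0.2, -0.06, -0.02], "angular": [0, 0, 0.75]}

```text
t: 13.9
eef_pos: [0.4655, 0.0907, 0.2484]
tool_rot: [-0.0, 0.883, 0.469, -0.0]
contact_force: [0.9, 0.4, 0.6]
gripper_width: 0.003
grasp_force: 0.0
```

Emit:
drive_tool:
  deltas:
    - {"gripper": 255, "offset": [0, 0, 0], "angular": [0, 0, 0.18]}
    - {"gripper": 255, "offset": [0, 0, 0], "angular": [0, 0, 0.36]}
    - {"gripper": 255, "offset": [0, 0, 0], "angular": [0, 0, 0.54]}
    - {"gripper": 255, "offset": [0, 0, 0], "angular": [0, 0, 0.72]}
    - {"gripper": 255, "offset": [0, 0, 0], "angular": [0, 0, 0.9]}

```text
t: 14.4
eef_pos: [0.4663, 0.0894, 0.2481]
tool_rot: [0.0, 0.991, 0.134, -0.001]
contact_force: [-0.5, -0.1, 0.0]
gripper_width: 0.002
grasp_force: 0.0
```

```bash
cat > d.py <<'E'
import sys
from h import *
from scipy.spatial.transform import Rotation as Ro
o=bot.get_obs(); R=Ro.from_quat(np.roll(o['tool_rot'],-1))
G=Ro.from_matrix(np.array(eval(sys.argv[2])).T)  # columns: tool axes in world
p=np.array(eval(sys.argv[1]))
print(np.round(o['eef_pos'],4),np.round(o['contact_force'],1),'offset',(R.inv().apply(p-o['eef_pos'])).round(4),'ang',((R.inv()*G).as_rotvec()/(np.pi/4)).round(3))
E
python3 d.py '[.458,.136,.18]' '[[-1,0,0],[0,1,0],[0,0,-1]]'; python3 d.py '[.458,.136,.18]' '[[1,0,0],[0,-1,0],[0,0,-1]]'
```

```text
[0.4663 0.0894 0.2481] [-0.5 -0.1  0. ] offset [ 0.0045 -0.0472  0.0681] ang [-2.000e-03  0.000e+00 -3.657e+00]
[0.4663 0.0894 0.2481] [-0.5 -0.1  0. ] offset [ 0.0045 -0.0472  0.0681] ang [0.    0.001 0.343]
```

Emit:
drive_tool:
  deltas:
    - {"gripper": 255, "offset": [0.0045, -0.047, 0.02], "angular": [0, 0, 0.17]}
    - {"gripper": 255, "offset": [0.0045, -0.047, 0.06], "angular": [0, 0, 0.343]}
    - {"gripper": 255, "offset": [0.0045, -0.047, 0.068], "angular": [0, 0, 0.343]}
    - {"gripper": 255, "offset": [0.0045, -0.047, 0.068], "angular": [0, 0, 0.343]}
    - {"gripper": 255, "offset": [0.0045, -0.047, 0.068], "angular": [0, 0, 0.343]}

```text
t: 14.9
eef_pos: [0.4589, 0.135, 0.1815]
tool_rot: [0.0, 1.0, 0.003, 0.0]
contact_force: [0.1, 0.2, -0.5]
gripper_width: 0.002
grasp_force: 0.0
```

```bash
python3 d.py '[.458,.136,.106]' '[[1,0,0],[0,-1,0],[0,0,-1]]'
```

```text
[0.4589 0.135  0.1815] [ 0.1  0.2 -0.5] offset [-0.0009 -0.001   0.0755] ang [ 0.    -0.001  0.008]
```

Emit:
drive_tool:
  deltas:
    - {"gripper": 255, "offset": [0, 0, 0.03], "angular": [0, 0, 0]}
    - {"gripper": 255, "offset": [0, 0, 0.06], "angular": [0, 0, 0]}
    - {"gripper": 255, "offset": [0, 0, 0.0745], "angular": [0, 0, 0]}
    - {"gripper": 255, "offset": [0, 0, 0.0745], "angular": [0, 0, 0]}
    - {"gripper": 255, "offset": [0, 0, 0.0745], "angular": [0, 0, 0]}

```text
t: 15.4
eef_pos: [0.4594, 0.1355, 0.1075]
tool_rot: [-0.0, 1.0, 0.003, 0.001]
contact_force: [-0.0, -0.2, 0.4]
gripper_width: -0.003
grasp_force: 0.0
```

```bash
python3 - <<'E'
from h import *
print(bot.get_obs()['contact_force'])
cv2.imwrite('pics/s3.png',cv2.resize(optics.read_camera('side')[170:310,250:390],None,fx=4,fy=4,interpolation=cv2.INTER_CUBIC))
E
```

```text
[-0.0218583  -0.23523315  0.38399315]
```

View pics/s3.png

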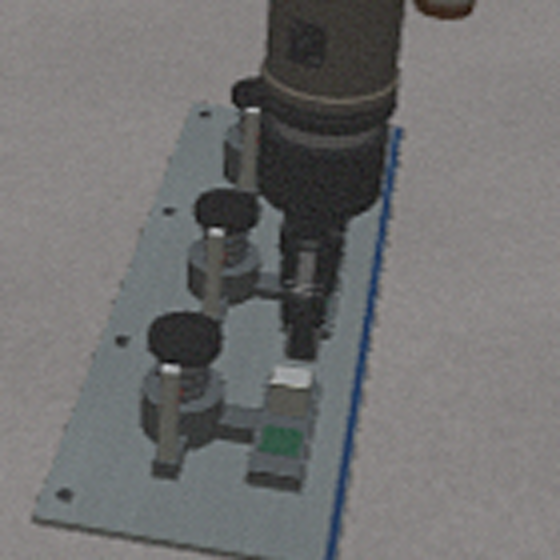

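The shut fingers stand just behind (−y) the left tab, clear of the cap. Now I push toward +y, which is tool −y.

Emit:
drive_tool:
  deltas:
    - {"gripper": 255, "offset": [0, -0.01, 0], "angular": [0, 0, 0]}
    - {"gripper": 255, "offset": [0, -0.02, 0], "angular": [0, 0, 0]}
    - {"gripper": 255, "offset": [0, -0.03, 0], "angular": [0, 0, 0]}
    - {"gripper": 255, "offset": [0, -0.036, 0], "angular": [0, 0, 0]}
    - {"gripper": 255, "offset": [0, -0.036, 0], "angular": [0, 0, 0]}

```text
t: 15.95
eef_pos: [0.4581, 0.1736, 0.1063]
tool_rot: [-0.0, 1.0, 0.004, 0.0]
contact_force: [-0.3, -0.4, 0.3]
gripper_width: 0.007
grasp_force: 0.0
```

Emit:
drive_tool:
  deltas:
    - {"gripper": 255, "offset": [0, -0.004, 0], "angular": [0, 0, 0]}
    - {"gripper": 255, "offset": [0, -0.006, 0], "angular": [0, 0, 0]}
    - {"gripper": 255, "offset": [0, -0.006, 0], "angular": [0, 0, 0]}

```text
t: 16.25
eef_pos: [0.4579, 0.178, 0.1061]
tool_rot: [0.0, 1.0, 0.003, -0.0]
contact_force: [0.8, -0.6, 0.5]
gripper_width: -0.001
grasp_force: 0.0
```

```bash
python3 - <<'E'
from h import *
print(bot.get_obs()['contact_force'])
I=optics.read_camera('side'); cv2.imwrite('pics/s4.png',I)
for b in blobs(I[180:300,250:360].min(2)>135,(250,180),12): print(b[0],b[1],b[2].round(1),plane(ray('side',b[2]),.0473).round(4))
E
```

```text
[ 0.75331709 -0.6229565   0.45916198]
14 [103, 66, 7, 6] [355.2 248.4] [0.3857 0.0916 0.0473]
41 [67, 89, 10, 6] [321.  271.2] [0.461  0.2015 0.0473]
```

Emit:
drive_tool:
  deltas:
    - {"gripper": 255, "offset": [0, -0.002, 0], "angular": [0, 0, 0]}
    - {"gripper": 255, "offset": [0, -0.003, 0], "angular": [0, 0, 0]}
    - {"gripper": 255, "offset": [0, -0.003, 0], "angular": [0, 0, 0]}
    - {"gripper": 255, "offset": [0, -0.003, 0], "angular": [0, 0, 0]}

```text
t: 16.7
eef_pos: [0.458, 0.1799, 0.1061]
tool_rot: [0.001, 1.0, 0.002, -0.0]
contact_force: [0.4, -6.2, 1.7]
gripper_width: -0.002
grasp_force: 2.7
```

```bash
python3 - <<'E'
from h import *
print(bot.get_obs()['contact_force'])
I=optics.read_camera('side')
for b in blobs(I[180:300,250:360].min(2)>135,(250,180),12): print(b[0],b[1],b[2].round(1),plane(ray('side',b[2]),.0473).round(4))
E
```

```text
[ 0.41904706 -6.18780856  1.73882645]
15 [100, 0, 3, 12] [350.9 185.5] [ 0.4204 -0.2536  0.0473]
12 [100, 65, 9, 3] [354.  246.2] [0.3894 0.0826 0.0473]
19 [93, 72, 7, 8] [345.9 255.3] [0.4073 0.1261 0.0473]
41 [66, 89, 10, 6] [320.8 271.6] [0.4615 0.2031 0.0473]
```

The tab is at its end stop (6 N resistance, about 29–30 mm travelled). I back off, rise, turn back and press the left spring again.

Emit:
drive_tool:
  deltas:
    - {"gripper": 255, "offset": [0, 0.015, 0], "angular": [0, 0, 0]}
    - {"gripper": 255, "offset": [0, 0.03, -0.02], "angular": [0, 0, 0]}
    - {"gripper": 255, "offset": [0, 0.03, -0.06], "angular": [0, 0, 0]}
    - {"gripper": 255, "offset": [0, 0.03, -0.1], "angular": [0, 0, -0.15]}
    - {"gripper": 255, "offset": [0, 0.03, -0.12], "angular": [0, 0, -0.3]}

```text
t: 17.25
eef_pos: [0.4594, 0.151, 0.2294]
tool_rot: [-0.001, 0.992, 0.122, 0.002]
contact_force: [1.4, -0.6, 0.9]
gripper_width: -0.002
grasp_force: 0.0
```

Emit:
drive_tool:
  deltas:
    - {"gripper": 255, "offset": [0, 0, 0], "angular": [0, 0, -0.18]}
    - {"gripper": 255, "offset": [0, 0, 0], "angular": [0, 0, -0.36]}
    - {"gripper": 255, "offset": [0, 0, 0], "angular": [0, 0, -0.54]}
    - {"gripper": 255, "offset": [0, 0, 0], "angular": [0, 0, -0.72]}
    - {"gripper": 255, "offset": [0, 0, 0], "angular": [0, 0, -0.9]}

```text
t: 17.75
eef_pos: [0.4583, 0.1507, 0.2263]
tool_rot: [-0.0, 0.888, 0.459, 0.0]
contact_force: [0.1, -0.4, 0.3]
gripper_width: 0.003
grasp_force: 0.0
```

```bash
python3 d.py '[.525,.1894,.2]' '[[0,1,0],[1,0,0],[0,0,-1]]'
```

```text
[0.4583 0.1507 0.2263] [ 0.1 -0.4  0.3] offset [0.0701 0.0321 0.0264] ang [ 0.    -0.001 -0.785]
```

Emit:
drive_tool:
  deltas:
    - {"gripper": 255, "offset": [0.02, 0.01, 0.005], "angular": [0, 0, -0.18]}
    - {"gripper": 255, "offset": [0.04, 0.02, 0.01], "angular": [0, 0, -0.36]}
    - {"gripper": 255, "offset": [0.06, 0.03, 0.02], "angular": [0, 0, -0.54]}
    - {"gripper": 255, "offset": [0.07, 0.032, 0.026], "angular": [0, 0, -0.72]}
    - {"gripper": 255, "offset": [0.07, 0.032, 0.026], "angular": [0, 0, -0.785]}

```text
t: 18.25
eef_pos: [0.5258, 0.1898, 0.1993]
tool_rot: [-0.001, 0.707, 0.707, 0.0]
contact_force: [-0.4, -0.6, -1.1]
gripper_width: -0.003
grasp_force: 0.0
```

Emit:
drive_tool:
  deltas:
    - {"gripper": 255, "offset": [0, 0, 0.01], "angular": [0, 0, 0]}
    - {"gripper": 255, "offset": [0, 0, 0.03], "angular": [0, 0, 0]}
    - {"gripper": 255, "offset": [0, 0, 0.035], "angular": [0, 0, 0]}
    - {"gripper": 255, "offset": [0, 0, 0.035], "angular": [0, 0, 0]}
    - {"gripper": 255, "offset": [0, 0, 0.035], "angular": [0, 0, 0]}

```text
t: 18.75
eef_pos: [0.5252, 0.1891, 0.1656]
tool_rot: [0.0, 0.71, 0.705, 0.0]
contact_force: [0.3, -0.7, -0.2]
gripper_width: -0.002
grasp_force: 0.0
```

```bash
python3 d.py '[.525,.1894,.1357]' '[[0,1,0],[1,0,0],[0,0,-1]]'
```

```text
[0.5252 0.1891 0.1656] [ 0.3 -0.7 -0.2] offset [ 0.0003 -0.0002  0.0299] ang [ 0.001 -0.    -0.009]
```

Emit:
drive_tool:
  deltas:
    - {"gripper": 255, "offset": [0, 0, 0.01], "angular": [0, 0, 0]}
    - {"gripper": 255, "offset": [0, 0, 0.017], "angular": [0, 0, 0]}
    - {"gripper": 255, "offset": [0, 0, 0.022], "angular": [0, 0, 0]}
    - {"gripper": 255, "offset": [0, 0, 0.025], "angular": [0, 0, 0]}
    - {"gripper": 255, "offset": [0, 0, 0.025], "angular": [0, 0, 0]}

```text
t: 19.25
eef_pos: [0.5256, 0.1893, 0.1403]
tool_rot: [0.0, 0.709, 0.705, 0.001]
contact_force: [0.3, -0.4, 6.7]
gripper_width: -0.003
grasp_force: 3.5
```

Emit:
drive_tool:
  deltas:
    - {"gripper": 255, "offset": [0, 0, 0.003], "angular": [0, 0, 0]}
    - {"gripper": 255, "offset": [0, 0, 0.0047], "angular": [0, 0, 0]}
    - {"gripper": 255, "offset": [0, 0, 0.0047], "angular": [0, 0, 0]}
    - {"gripper": 255, "offset": [0, 0, 0.0047], "angular": [0, 0, 0]}
    - {"gripper": 255, "offset": [0, 0, 0.0047], "angular": [0, 0, 0]}

```text
t: 19.75
eef_pos: [0.5257, 0.1894, 0.1362]
tool_rot: [0.0, 0.709, 0.705, 0.001]
contact_force: [-0.6, -0.4, 10.1]
gripper_width: 0.001
grasp_force: 4.4
```

Emit:
drive_tool:
  deltas:
    - {"gripper": 255, "offset": [0, 0, 0], "angular": [0, 0, 0]}
    - {"gripper": 255, "offset": [0, 0, 0], "angular": [0, 0, 0]}
    - {"gripper": 255, "offset": [0, 0, 0], "angular": [0, 0, 0]}
    - {"gripper": 255, "offset": [0, 0, 0], "angular": [0, 0, 0]}
    - {"gripper": 255, "offset": [0, 0, 0], "angular": [0, 0, 0]}

```text
t: 20.25
eef_pos: [0.5257, 0.1893, 0.1362]
tool_rot: [0.0, 0.709, 0.705, 0.001]
contact_force: [-0.8, -0.0, 9.1]
gripper_width: -0.002
grasp_force: 4.4
```

Emit:
drive_tool:
  deltas:
    - {"gripper": 255, "offset": [0, 0, 0], "angular": [0, 0, 0]}
    - {"gripper": 255, "offset": [0, 0, 0], "angular": [0, 0, 0]}
    - {"gripper": 255, "offset": [0, 0, 0], "angular": [0, 0, 0]}
    - {"gripper": 255, "offset": [0, 0, 0], "angular": [0, 0, 0]}
    - {"gripper": 255, "offset": [0, 0, 0], "angular": [0, 0, 0]}

```text
t: 20.75
eef_pos: [0.5256, 0.1893, 0.1362]
tool_rot: [0.0, 0.709, 0.705, 0.001]
contact_force: [-1.8, -0.3, 8.8]
gripper_width: 0.003
grasp_force: 4.4
```

Emit:
drive_tool:
  deltas:
    - {"gripper": 255, "offset": [0, 0, -0.03], "angular": [0, 0, 0]}
    - {"gripper": 255, "offset": [0, 0, -0.06], "angular": [0, 0, 0]}
    - {"gripper": 255, "offset": [0, 0, -0.1], "angular": [0, 0, 0]}
    - {"gripper": 255, "offset": [0, 0, -0.14], "angular": [0, 0, 0]}
    - {"gripper": 255, "offset": [0, 0, -0.16], "angular": [0, 0, 0]}

```text
t: 21.25
eef_pos: [0.5259, 0.1895, 0.2987]
tool_rot: [0.001, 0.709, 0.705, 0.002]
contact_force: [0.1, -1.4, -0.3]
gripper_width: 0.002
grasp_force: 0.0
```

Emit:
drive_tool:
  deltas:
    - {"gripper": 255, "offset": [0, 0.02, 0], "angular": [0, 0, 0]}
    - {"gripper": 255, "offset": [0, 0.05, 0], "angular": [0, 0, 0]}
    - {"gripper": 255, "offset": [0, 0.08, 0], "angular": [0, 0, 0]}
    - {"gripper": 255, "offset": [0, 0.1, 0], "angular": [0, 0, 0]}
    - {"gripper": 255, "offset": [0, 0.1, 0], "angular": [0, 0, 0]}

```text
t: 21.75
eef_pos: [0.6269, 0.1876, 0.2944]
tool_rot: [0.0, 0.71, 0.704, -0.0]
contact_force: [1.0, 0.1, -0.3]
gripper_width: -0.002
grasp_force: 0.0
```

```bash
python3 - <<'E'
from h import *
I=optics.read_camera('side');J=optics.read_camera('scene')
cv2.imwrite('pics/end.png',np.hstack([cv2.resize(I[130:310,240:420],(400,400)),cv2.resize(J[100:290,210:400],(400,400))]))
E
```

```text
(no output)
```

View pics/end.png

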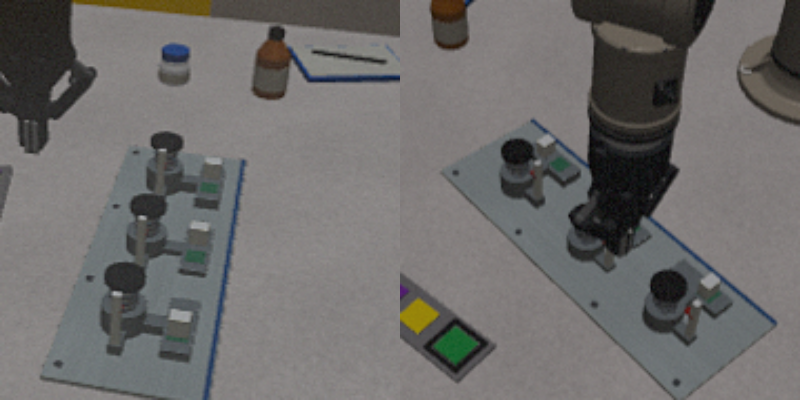

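The left tab is across on its green field, the other two tabs are unmoved, all caps are up, the bystanders stand undisturbed, and the arm is clear.

```bash
python3 -c "
from station import bot
print(bot.hand_in())"
```

```text
the job is handed in; nothing more can be done
None
```

The job is handed in, no verdict shown: left read medium (about 9 N), middle light (about 4.5 N), right firm (about 16 N); the framed card is green, so I slid the left tab fully across and pressed that spring again (about 9 N).

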